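Close up the herb drying cabinet

ROBOT

A 6-joint arm with a two-finger parallel gripper is mounted at the origin on the work surface. World frame = base frame: x ahead of the robot, y to its left, z up, the work surface at z = 0. Lengths are in m, angles in rad, forces in N, time in s.
With the tool pointing down it reaches from about 0.3 to 0.775 m from the base axis. Payload 14.6 kg.
Tool frame: the origin (TCP) lies on the centre line of the jaws, within the pads' length; the fingertips stand 19 mm ahead of it and the grasp point (between the pads) is the TCP; y points along the fingers, x is the direction in which the jaws open and shut, and the axes are right-handed (so a half turn about y gives the same grasp; the last joint's range is limited). The gripper opens to 94 mm and grips with 3 to 60 N. Pads are 16 mm wide; open, the fingers measure 119 mm over their backs; the gripper's body (75 mm by 177 mm) begins 78 mm behind the grasp point.
Start: joints at [1.178, 0.3, 1.521, -0, 1.321, -0.067], TCP at [0.176, 0.521, 0.224] pointing down, gripper open.
Joint ranges: [-3.03, 3.03], [-0.79, 2.21], [0.23, 2.52], [-1.04, 4.18], [0, 3.07], [-2.55, 2.55]. Speed limits (rad/s): [2.22, 2.22, 2.57, 3.14, 3.14, 3.14].

INTERFACE

Orientations are given as [roll, pitch, yaw] about the fixed x, y, z axes, in that order (R = Rz(yaw) Ry(pitch) Rx(roll)).
In Python, from station import get_obs, cams, workorder gives the robot as it stands.
- The arm moves only by the shell command python3 -m handwheel 'ROWS' [FORCE]. ROWS is JSON, a list of rows, each an object of numbers: "fingers": the opening, from -1 (shut) to 1 (fully open); "x", "y", "z": the shift along the tool's x, y, z in m; "spin": the turn about the tool's y in degrees. In form: [{"fingers": .., "x": .., "y": .., "z": .., "spin": ..}, ...]. A call has exactly 10 rows; each row is the pose to reach, as a shift and turn from the pose commanded when the call began, along the tool's axes at that moment; what a row does not reach only later rows make up. A row lasts 1/10 s, in which the tool goes at most 50 mm and 8.59 degrees, less where a joint would pass 70% of its speed; a pose out of reach is approached as far as the arm can. A call with a gripper value outside its range is refused whole. The fingers move at their own pace and stop on an object; FORCE is the grip in N (left out, the last holds). Time passes only in rows, so rows that repeat a pose let the fingers close, or fill a call up. It gives the time, the measured TCP pose, the force and the opening at its end, in the units of the state.
- get_obs(): the state, without advancing time (a new reading comes with each control period).
- cams.camera(name): name is "side" or "top"; returns (picture, depth): 480x640x3 uint8, red, green, blue; 480x640 float32, m along the optical axis (not along the pixel's ray), 0 where there is no reading.
- cams.get_calibration(name): a dict with "fx", "fy", "cx", "cy" (pixels), "dist" ([k1, k2, p1, p2, k3] as OpenCV has them; the pictures are not rectified), "view" (4x4, takes a point from world to camera coordinates). Camera axes: x right, y down, z forward; pixel columns grow to the right and rows downward; lengths in m; the calibration is good to about 2 mm. A picture is of the moment at which its call begins. get_calibration takes no time and is no camera call.
- workorder.hand_in(): hands the job in, once; it reports no verdict.
The state is a dict: "time_s": time; "qpos": joint angles; "joint_vel": joint speeds; "tau": joint torques, N m; "ee_pos": TCP position; "eef_rot": TCP orientation; "force": force on the tool from outside, world axes, zero at the start; "moment": the same for the moment, N m; "grip_width": finger opening in m.
Only numpy, scipy, OpenCV 4.12 (cv2) and the standard library are available. Lean on these libraries where they do the work, as an engineer would, in place of code of your own. Each camera call takes 0.05 s, during which the arm holds its last target. There are 200 camera calls.

TASK

Close up the small drying cabinet with your fingertips: push the pulled-out tray fully home, then swing the door shut, then slide the bolt all the way across the door. Only push: do not pinch the bolt's knob or lift the tray, and leave the jar, bowl and cup where they are.

Things in the scene. Friction and masses are not known exactly. Their poses are not given: they have to be found in the camera images.
- cabinet: Low pine cabinet fixed to the bench, 280 deep (x) x 340 wide (y) x 175 high. Origin under its centre; front faces -x (to the robot, yaw within 0.2 rad), y left, z up. Front plane (outer faces of shut door and fixed stile) at x = -140; roof from z = 152 to 175, its front edge at x = -115. Stile with the bolt: y = -170 to -102; doorway y = -98 to 152.
- tray_front (a point): Centre of the plain front face (210 wide, 34 high) of the loose pine tray, 250 long, 0.3 to 0.65 kg, dried poppy heads in it; it slides level on runners and sticks out of the front. Axes as the cabinet's. Fully home (at the back stop) this point is at x = -122, y = 11, z = 129 in the cabinet's frame; it starts 45 to 95 short of that. Push: 2 to 5 N. A fixed tray below is already home.
- door (a joint): Door angle, rad: 0 shut (flush with the stile), grows as it opens; starts at 1.5 to 2.0, limit 2.2. Seen from above it opens clockwise about an upright hinge at the doorway's left. It stays where it is left; under 2 N moves it. A tray that sticks out blocks it.
- door_hinge (a point): Point on the hinge axis, at the door's outer face, at x = -140, y = 152, z = 101 in the cabinet's frame. Axes turn with the door: -y runs along the outer face from hinge to free edge, -x points out of the outer face.
- door_edge (a point): Top corner of the door's free edge, outer face. The door is a board 250 wide, 15 thick, from 30 to 172 above the bench; its outer face is plain but for a small wooden knob 200 from the hinge (52 above the bench, 26 out) and a thin steel keeper 232 from the hinge (130 above the bench, 19 out).
- bolt (a joint): Travel of the steel bolt in m: 0 to 0.045. It starts drawn back to the right (0 to 0.008) and at 0.045 it is fully across the door's edge. It slides to the left (cabinet +y), needs about 2 to 4 N, and stays where it is left.
- bolt_knob (a point): Centre of the outer end of the bolt's knob, a dark steel square pin 18 thick that stands 40 out from the bolt bar to the cabinet's -x, 130 above the bench. In the cabinet's frame it is at x = -191.5, y = -140 plus the bolt's travel. The bar behind it (60 along y, 18 high) has its front at x = -151.5, its guides at x = -156. Push its right side only.
- jar: Bystander: closed glass jar 68 in diameter, 120 high, origin under its centre.
- bowl: Bystander: white bowl 110 in diameter, 50 high, origin under its centre.
- cup: Bystander: terracotta cup 72 in diameter, 85 high, origin under its centre.

How it is judged:
By the outcome, as a careful person would: the job done as asked, in the order asked, and still so for the second after the job is handed in, with the robot touching nothing.
It also fails if it takes over 64 s, if anything falls off the work surface, if the arm or the gripper's body presses on something with over 40 N, if the wrist force passes 120 N, or if a joint passes its speed limit or range.

## Working session

There is one attempt and no reset: what is moved stays moved. The work goes in short steps, Python scripts to look and compute and a shell command to move; the robot and the scene stay as the last step left them, time stands still between calls to the robot, and variables do not carry over. Pictures are saved under pics/ and viewed, about 8 in all and at most 12, crops included, and the job is handed in when it is done.

```bash
ls; mkdir -p pics
python3 - <<'E'
from station import get_obs,cams
import cv2,numpy as np
o=get_obs();print({k:np.round(v,3).tolist() for k,v in o.items()})
for n in('side','top'):
    p,d=cams.camera(n);cv2.imwrite(f'pics/{n}0.png',p[:,:,::-1]);np.save(f'pics/{n}0d.npy',d)
    c=cams.get_calibration(n);print(n,{k:np.round(v,3).tolist() for k,v in c.items()})
E
```

```text
pics
{'time_s': 0.0, 'qpos': [1.178, 0.3, 1.522, -0.0, 1.321, -0.067], 'joint_vel': [-0.0, -0.001, 0.0, 0.003, 0.001, 0.0], 'tau': [0.001, -53.18, -35.274, 0.071, 0.024, -0.0], 'ee_pos': [0.176, 0.521, 0.224], 'eef_rot': [-1.571, 0.001, 1.245], 'force': [0.062, -0.683, 0.804], 'moment': [0.045, -0.057, 0.005], 'grip_width': 0.094}
side {'fx': 536.228, 'fy': 536.228, 'cx': 327.202, 'cy': 237.984, 'dist': [-0.149, 0.0, 0.0, 0.0, 0.0], 'view': [[0.926, -0.378, 0.006, -0.608], [-0.273, -0.68, -0.681, 0.238], [0.261, 0.629, -0.732, 1.148], [0.0, 0.0, 0.0, 1.0]]}
top {'fx': 560.058, 'fy': 560.058, 'cx': 322.362, 'cy': 237.461, 'dist': [-0.112, 0.0, 0.0, 0.0, 0.0], 'view': [[0.02, -1.0, -0.018, -0.025], [-0.991, -0.017, -0.135, 0.642], [0.135, 0.021, -0.991, 1.348], [0.0, 0.0, 0.0, 1.0]]}
```

View pics/top0.png

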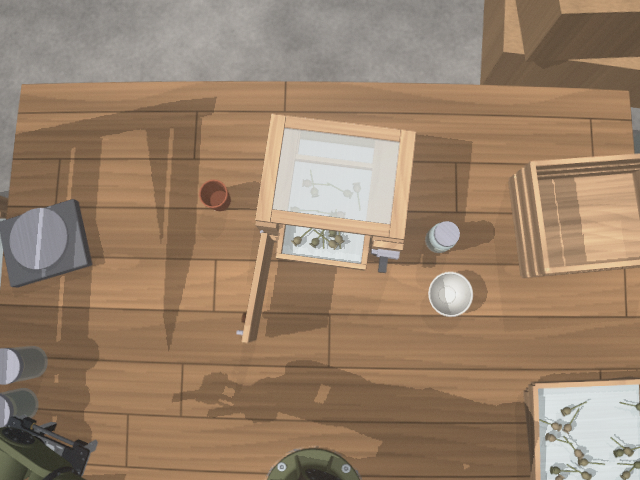

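View pics/side0.png

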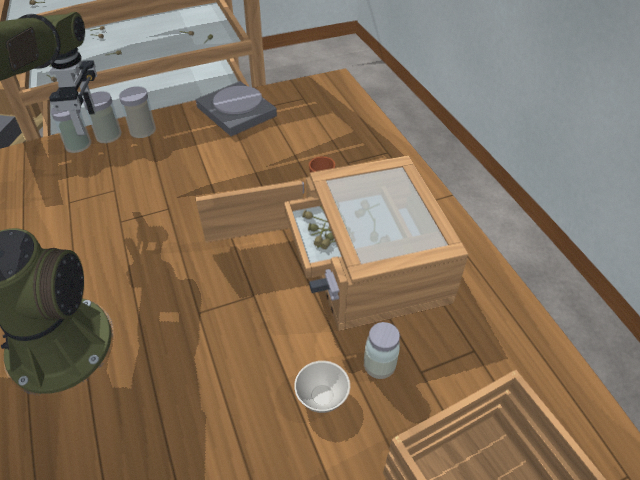

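The top view shows the cabinet with its roof corners near (272,115), (414,130), (407,240) and (256,222). The open door runs from (265,235) to (247,341), the tray front is at about (322,263), and the bolt knob is at (382,265). The cup is at (213,194), the jar at (442,237) and the bowl at (451,294). The side view agrees, with the knob at (318,286) and the door's free edge at (198,215).

```bash
cat > h.py <<'E'
import numpy as np,cv2
from station import get_obs,cams
def cal(n):
    c=cams.get_calibration(n);K=np.array([[c['fx'],0,c['cx']],[0,c['fy'],c['cy']],[0,0,1.]])
    return K,np.array(c['dist'],float),np.array(c['view'],float)
def rays(n,uv):
    K,D,V=cal(n);uv=np.asarray(uv,float).reshape(-1,1,2)
    q=cv2.undistortPoints(uv,K,D)[:,0];r=np.c_[q,np.ones(len(q))]
    return r,V
def onplane(n,uv,z):
    r,V=rays(n,uv);R,t=V[:3,:3],V[:3,3];C=-R.T@t;w=r@R;return C+w*((z-C[2])/w[:,2])[:,None]
def cloud(n,d):
    v,u=np.mgrid[:480,:640];r,V=rays(n,np.stack([u,v],-1).reshape(-1,2))
    P=r*d.reshape(-1,1);P=(P-V[:3,3])@V[:3,:3];P[d.ravel()==0]=np.nan;return P.reshape(480,640,3)
def proj(n,X):
    K,D,V=cal(n);return cv2.projectPoints(np.asarray(X,float).reshape(-1,3),V[:3,:3],V[:3,3],K,D)[0][:,0]
E
python3 - <<'E'
from h import *
d=np.load('pics/top0d.npy');P=cloud('top',d);im=cv2.imread('pics/top0.png')
print('roofcorners',onplane('top',[(272,115),(414,130),(407,240),(256,222)],.175).round(3).tolist())
sub=np.zeros((480,640),bool);sub[105:250,250:420]=1
m=sub&(abs(P[...,2]-.175)<.005)
pts=P[m][:,:2].astype(np.float32)
# remove door/thin: largest component opened
mm=cv2.morphologyEx(m.astype(np.uint8),cv2.MORPH_OPEN,np.ones((3,3)))
n,l,s,c=cv2.connectedComponentsWithStats(mm);print(s.tolist())
for z,(u,v) in {}.items():pass
k=1+s[1:,4].argmax();print(cv2.minAreaRect(P[l==k][:,:2].astype(np.float32)))
for nm,box in dict(door=(225,230,275,345),tray=(270,225,372,272),knob=(368,235,405,275),jar=(420,215,465,255),bowl=(425,268,476,320),cup=(195,175,232,212)).items():
    a,b,c_,d_=box;Q=P[b:d_,a:c_].reshape(-1,3);Q=Q[np.isfinite(Q[:,2])]
    if nm=='door':
        Q=Q[abs(Q[:,2]-.172)<.006];r=cv2.minAreaRect(Q[:,:2].astype(np.float32));print(nm,len(Q),r,cv2.boxPoints(r).round(3).tolist())
    elif nm=='tray':
        Q=Q[abs(Q[:,2]-.146)<.012];print(nm,len(Q),Q[Q[:,0]<Q[:,0].min()+.02].mean(0).round(3),Q[:,0].min())
    elif nm=='knob':
        Q=Q[abs(Q[:,2]-.139)<.012];r=cv2.minAreaRect(Q[:,:2].astype(np.float32));print(nm,len(Q),cv2.boxPoints(r).round(3).tolist())
    else:
        Q=Q[Q[:,2]>.03];print(nm,len(Q),cv2.minEnclosingCircle(Q[:,:2].astype(np.float32)),Q[:,2].max())
big=cv2.resize(im[215:355,225:425],None,fx=4,fy=4,interpolation=cv2.INTER_CUBIC);cv2.imwrite('pics/c1.png',big)
E
```

```text
roofcorners [[0.911, 0.108, 0.175], [0.879, -0.223, 0.175], [0.622, -0.206, 0.175], [0.657, 0.135, 0.175]]
[[0, 0, 640, 480, 301450], [256, 115, 159, 124, 5531], [372, 165, 3, 3, 9], [362, 182, 3, 3, 9], [379, 182, 3, 3, 9], [284, 184, 3, 3, 9], [355, 211, 3, 4, 12], [374, 240, 27, 10, 156], [259, 244, 4, 4, 15]]
((0.7696332931518555, -0.044329166412353516), (0.34081411361694336, 0.25532007217407227), 83.82584381103516)
door 756 ((0.5111344456672668, 0.1345880925655365), (0.01603386364877224, 0.2486228346824646), 81.23145294189453) [[0.3869999945163727, 0.1459999978542328], [0.6330000162124634, 0.1080000028014183], [0.6349999904632568, 0.12399999797344208], [0.3889999985694885, 0.16099999845027924]]
tray 1112 [ 0.57  -0.049  0.145] 0.557584252024074
knob 365 [[0.5419999957084656, -0.16699999570846558], [0.5989999771118164, -0.19699999690055847], [0.6389999985694885, -0.12300000339746475], [0.5830000042915344, -0.09200000017881393]]
jar 794 ((0.6457863450050354, -0.3050961196422577), 0.034266430884599686) 0.12809003264357863
bowl 530 ((0.5084761381149292, -0.3282429277896881), 0.05558830127120018) 0.0555517283197175
cup 431 ((0.742117166519165, 0.2575700581073761), 0.03650294616818428) 0.09361202379537832
```

View pics/c1.png

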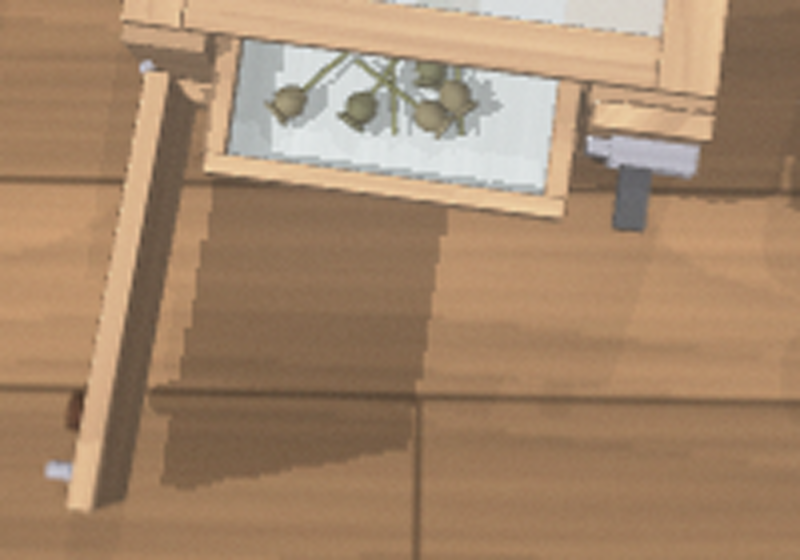

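The crop shows the tray's front top edge running from crop (205,172) to (563,216). The knob's outer end is at crop (613–646,230). The door's keeper (58,470) and small knob (75,410) are on its left, outer face. Next I'll check these in the cabinet frame and plan from that.

```bash
cat >> h.py <<'E'
YAW=-0.1077;O=np.array([.7572,-.0430])
c,s=np.cos(YAW),np.sin(YAW);RC=np.array([[c,-s],[s,c]])
def c2w(p):return O+RC@np.asarray(p,float)
def w2c(p):return (np.asarray(p)[...,:2]-O)@RC
H=c2w([-.140,.152])
def shift(frm,yaw,to):
    "world xyz,yaw(rad) -> tool x,y,z shift"
    d=np.asarray(to)-np.asarray(frm);return np.round([d[0]*np.cos(yaw)+d[1]*np.sin(yaw),-d[2],-d[0]*np.sin(yaw)+d[1]*np.cos(yaw)],4)
E
python3 - <<'E'
from h import *
g=lambda L:[(225+x/4,215+y/4) for x,y in L]
print('hinge',H)
print('tray',w2c(onplane('top',g([(205,172),(563,216)]),.146)).round(4).tolist())
print('knob',w2c(onplane('top',g([(613,230),(646,230),(616,168)]),.139)).round(4).tolist())
print('keeper',w2c(onplane('top',g([(45,470)]),.13)).round(4).tolist())
print('sideknob',w2c(onplane('side',[(310,284)],.139)).round(4), 'side edge', w2c(onplane('side',[(197,197)],.172)).round(4))
y=1.245;p=[.176,.521,.224]
t=c2w([-.26,.011]);print('tray approach',t,shift(p,y,[*t,.224]),'spin',-np.degrees(1.4631-y))
E
```

```text
hinge [0.63434994 0.12316817]
tray [[-0.1915, 0.1129], [-0.1908, -0.0934]]
knob [[-0.1946, -0.1232], [-0.1922, -0.1419], [-0.1589, -0.1208]]
keeper [[-0.3721, 0.1826]]
sideknob [[-0.1888 -0.1291]] side edge [[-0.3814  0.1608]]
tray approach [ 0.49988886 -0.00411584] [-0.3938 -0.     -0.4749] spin -12.496209511803253
```

```bash
python3 -m handwheel '[{"fingers":-1,"x":-0.01,"y":0,"z":-0.012,"spin":-1},{"fingers":-1,"x":-0.03,"y":0,"z":-0.036,"spin":-2},{"fingers":-1,"x":-0.055,"y":0,"z":-0.066,"spin":-4},{"fingers":-1,"x":-0.085,"y":0,"z":-0.102,"spin":-6},{"fingers":-1,"x":-0.115,"y":0,"z":-0.138,"spin":-8},{"fingers":-1,"x":-0.145,"y":0,"z":-0.174,"spin":-10},{"fingers":-1,"x":-0.175,"y":0,"z":-0.21,"spin":-12},{"fingers":-1,"x":-0.2,"y":0,"z":-0.24,"spin":-12.5},{"fingers":-1,"x":-0.21,"y":0,"z":-0.252,"spin":-12.5},{"fingers":-1,"x":-0.21,"y":0,"z":-0.252,"spin":-12.5}]' 20
python3 - <<'E'
from h import *
o=get_obs();p=o['ee_pos'];y=o['eef_rot'][2];t=c2w([-.26,.011]);print(p,o['eef_rot'],shift(p,y,[*t,.224]),np.degrees(y-1.4631))
E
```

```text
time_s: 1.1
ee_pos: [0.3483, 0.2401, 0.2244]
eef_rot: [-1.571, 0.0, 1.46]
force: [-0.7, -0.1, -0.0]
grip_width: 0.0175
[0.34828987 0.24005587 0.22435502] [-1.57071704e+00  2.49472340e-04  1.46022141e+00] [-0.226   0.0004 -0.1776] -0.1649311380307521
```

```bash
python3 -m handwheel '[{"fingers":-1,"x":-0.015,"y":0,"z":-0.012,"spin":0},{"fingers":-1,"x":-0.045,"y":0,"z":-0.035,"spin":0},{"fingers":-1,"x":-0.08,"y":0,"z":-0.063,"spin":0},{"fingers":-1,"x":-0.115,"y":0,"z":-0.09,"spin":0},{"fingers":-1,"x":-0.15,"y":0,"z":-0.118,"spin":0},{"fingers":-1,"x":-0.185,"y":0,"z":-0.145,"spin":0},{"fingers":-1,"x":-0.212,"y":0.01,"z":-0.167,"spin":0},{"fingers":-1,"x":-0.226,"y":0.04,"z":-0.178,"spin":0},{"fingers":-1,"x":-0.226,"y":0.075,"z":-0.178,"spin":0},{"fingers":-1,"x":-0.226,"y":0.087,"z":-0.178,"spin":0}]' 20
python3 - <<'E'
from h import *
o=get_obs();p=o['ee_pos'];y=o['eef_rot'][2];print(w2c(p),p,y,o['grip_width'])
for X in(-.2,-.135,-.13,-.128):print(X,shift(p,y,[*c2w([X,.011]),.137]))
E
```

```text
time_s: 2.1
ee_pos: [0.499, -0.0017, 0.1343]
eef_rot: [-1.566, 0.0, 1.463]
force: [0.4, 0.3, 0.2]
grip_width: 0.0006
[-0.26117391  0.01334212] [ 0.49897352 -0.00166111  0.13427711] 1.4630414121927793 0.0005935153359387464
-0.2 [-0.0023 -0.0027 -0.0612]
-0.135 [-0.0023 -0.0027 -0.1262]
-0.13 [-0.0023 -0.0027 -0.1312]
-0.128 [-0.0023 -0.0027 -0.1332]
```

```bash
python3 -m handwheel '[{"fingers":-1,"x":-0.001,"y":0,"z":-0.015,"spin":0},{"fingers":-1,"x":-0.002,"y":0,"z":-0.035,"spin":0},{"fingers":-1,"x":-0.002,"y":0,"z":-0.05,"spin":0},{"fingers":-1,"x":-0.002,"y":0,"z":-0.06,"spin":0},{"fingers":-1,"x":-0.002,"y":0,"z":-0.07,"spin":0},{"fingers":-1,"x":-0.002,"y":0,"z":-0.08,"spin":0},{"fingers":-1,"x":-0.002,"y":0,"z":-0.091,"spin":0},{"fingers":-1,"x":-0.002,"y":0,"z":-0.102,"spin":0},{"fingers":-1,"x":-0.002,"y":0,"z":-0.112,"spin":0},{"fingers":-1,"x":-0.002,"y":0,"z":-0.12,"spin":0}]'
python3 -m handwheel '[{"fingers":-1,"x":0,"y":0,"z":-0.001,"spin":0},{"fingers":-1,"x":0,"y":0,"z":-0.002,"spin":0},{"fingers":-1,"x":0,"y":0,"z":-0.003,"spin":0},{"fingers":-1,"x":0,"y":0,"z":-0.004,"spin":0},{"fingers":-1,"x":0,"y":0,"z":-0.005,"spin":0},{"fingers":-1,"x":0,"y":0,"z":-0.006,"spin":0},{"fingers":-1,"x":0,"y":0,"z":-0.007,"spin":0},{"fingers":-1,"x":0,"y":0,"z":-0.008,"spin":0},{"fingers":-1,"x":0,"y":0,"z":-0.008,"spin":0},{"fingers":-1,"x":0,"y":0,"z":-0.008,"spin":0}]'
python3 -c "
from h import *
print(w2c(get_obs()['ee_pos']))"
```

```text
time_s: 3.1
ee_pos: [0.6194, -0.0166, 0.138]
eef_rot: [-1.57, -0.0, 1.464]
force: [-6.6, 0.9, 3.9]
grip_width: 0.0004
time_s: 4.1
ee_pos: [0.6269, -0.0177, 0.1377]
eef_rot: [-1.57, -0.0, 1.463]
force: [-6.0, 1.9, 3.7]
grip_width: 0.0003
[-0.13225721  0.01114558]
```

```bash
python3 -m handwheel '[{"fingers":-1,"x":0,"y":0,"z":-0.0005,"spin":0},{"fingers":-1,"x":0,"y":0,"z":-0.001,"spin":0},{"fingers":-1,"x":0,"y":0,"z":-0.0015,"spin":0},{"fingers":-1,"x":0,"y":0,"z":-0.002,"spin":0},{"fingers":-1,"x":0,"y":0,"z":-0.0025,"spin":0},{"fingers":-1,"x":0,"y":0,"z":-0.003,"spin":0},{"fingers":-1,"x":0,"y":0,"z":-0.0035,"spin":0},{"fingers":-1,"x":0,"y":0,"z":-0.004,"spin":0},{"fingers":-1,"x":0,"y":0,"z":-0.004,"spin":0},{"fingers":-1,"x":0,"y":0,"z":-0.004,"spin":0}]'
python3 - <<'E'
from h import *
o=get_obs();print(w2c(o['ee_pos']),o['force'])
p,d=cams.camera('top');cv2.imwrite('pics/t1.png',cv2.resize(p[200:350,225:425,::-1],None,fx=4,fy=4,interpolation=cv2.INTER_CUBIC))
E
```

```text
time_s: 5.1
ee_pos: [0.6286, -0.0179, 0.1377]
eef_rot: [-1.564, 0.0, 1.464]
force: [-28.4, 2.6, 14.9]
grip_width: 0.0005
[-0.13057329  0.01113141] [-28.38368213   2.61328209  14.92995632]
```

```bash
python3 -m handwheel '[{"fingers":-1,"x":0,"y":0,"z":0.01,"spin":0},{"fingers":-1,"x":0,"y":0,"z":0.03,"spin":0},{"fingers":-1,"x":0,"y":-0.01,"z":0.05,"spin":0},{"fingers":-1,"x":0,"y":-0.03,"z":0.06,"spin":0},{"fingers":-1,"x":0,"y":-0.06,"z":0.07,"spin":8},{"fingers":-1,"x":0,"y":-0.09,"z":0.07,"spin":16},{"fingers":-1,"x":0,"y":-0.1,"z":0.08,"spin":24},{"fingers":-1,"x":0.01,"y":-0.1,"z":0.1,"spin":32},{"fingers":-1,"x":0.02,"y":-0.1,"z":0.12,"spin":40},{"fingers":-1,"x":0.02,"y":-0.1,"z":0.12,"spin":48}]'
cat >> h.py <<'E'
TH0=1.613
def door(th,r,off):
    a=YAW-np.pi/2-th;d=np.array([np.cos(a),np.sin(a)])
    b=YAW+np.pi-th;n=np.array([np.cos(b),np.sin(b)])
    return H+r*d+off*n, YAW+np.pi/2-th
E
python3 - <<'E'
from h import *
o=get_obs();p=o['ee_pos'];y=o['eef_rot'][2];t,ty=door(TH0,.17,.035);print(p,y,t,ty,shift(p,y,[*t,.237]),np.degrees(y-ty),o['force'])
E
```

```text
time_s: 6.15
ee_pos: [0.5128, 0.0154, 0.2379]
eef_rot: [-1.571, -0.001, 0.621]
force: [0.6, 0.6, 0.1]
grip_width: 0.0007
[0.51278089 0.01537061 0.23793686] 0.6206834661101395 [0.47148341 0.18316396] -0.14990367320510334 [0.064  0.0009 0.1605] 44.151390829823 [0.64700763 0.62325714 0.12229721]
```

View pics/t1.png

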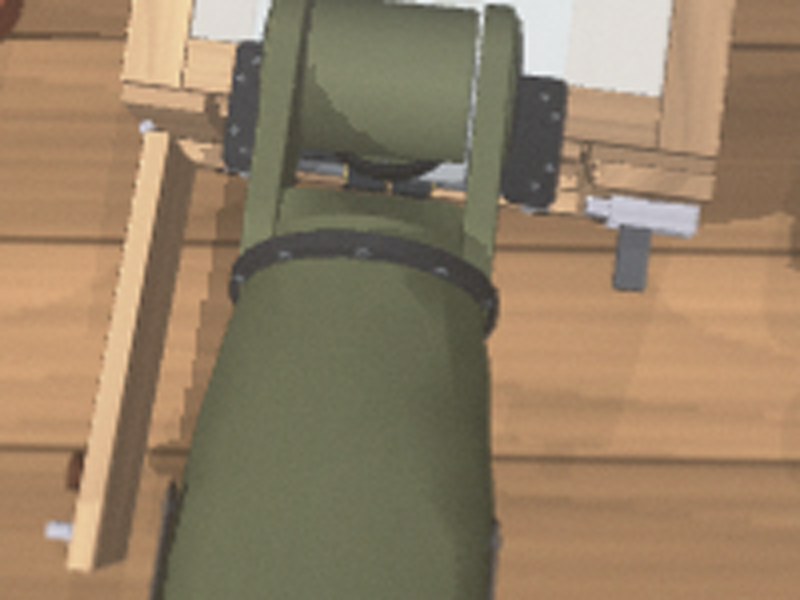

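The crop shows the tray front in line with the cabinet front, partly hidden by the wrist. The door and bolt haven't moved. Next I'll move over the door to its outer side.

```bash
python3 -m handwheel '[{"fingers":-1,"x":0.005,"y":0,"z":0.012,"spin":5},{"fingers":-1,"x":0.014,"y":0,"z":0.035,"spin":12},{"fingers":-1,"x":0.025,"y":0,"z":0.065,"spin":19},{"fingers":-1,"x":0.037,"y":0,"z":0.095,"spin":27},{"fingers":-1,"x":0.05,"y":0,"z":0.125,"spin":35},{"fingers":-1,"x":0.06,"y":0,"z":0.15,"spin":42},{"fingers":-1,"x":0.064,"y":0,"z":0.16,"spin":44},{"fingers":-1,"x":0.064,"y":0,"z":0.16,"spin":44},{"fingers":-1,"x":0.064,"y":0,"z":0.16,"spin":44},{"fingers":-1,"x":0.064,"y":0,"z":0.16,"spin":44}]'
python3 - <<'E'
from h import *
o=get_obs();p=o['ee_pos'];y=o['eef_rot'][2];print(p,y,door(TH0,.17,.035),o['force'])
print(shift(p,y,[*door(TH0,.17,.035)[0],.15]))
p=np.r_[door(TH0,.17,.035)[0],.15];y=door(TH0,.17,.035)[1]
for th in np.r_[TH0,TH0-.1*np.arange(1,18)]:
    t,ty=door(th,.17,.008);print(round(th,2),shift(p,y,[*t,.15]),round(np.degrees(y-ty),1))
E
```

```text
time_s: 7.15
ee_pos: [0.4726, 0.1808, 0.2375]
eef_rot: [-1.571, -0.0, -0.142]
force: [-0.2, -0.2, 0.1]
grip_width: 0.0002
[0.47255271 0.18077372 0.23748218] -0.1422333924791237 (array([0.47148341, 0.18316396]), -0.14990367320510334) [-0.22891906 -0.24909528  0.06933611]
[-0.0014  0.0875  0.0022]
1.61 [-0.    -0.    -0.027] 0.0
1.51 [ 0.0001 -0.     -0.044 ] -5.7
1.41 [ 0.0018 -0.     -0.0609] -11.5
1.31 [ 0.0052 -0.     -0.0776] -17.2
1.21 [ 0.0103 -0.     -0.0938] -22.9
1.11 [ 0.017  -0.     -0.1095] -28.6
1.01 [ 0.0252 -0.     -0.1244] -34.4
0.91 [ 0.0348 -0.     -0.1384] -40.1
0.81 [ 0.0458 -0.     -0.1514] -45.8
0.71 [ 0.0581 -0.     -0.1632] -51.6
0.61 [ 0.0714 -0.     -0.1737] -57.3
0.51 [ 0.0858 -0.     -0.1829] -63.0
0.41 [ 0.1009 -0.     -0.1905] -68.8
0.31 [ 0.1168 -0.     -0.1967] -74.5
0.21 [ 0.1332 -0.     -0.2012] -80.2
0.11 [ 0.15  -0.    -0.204] -85.9
0.01 [ 0.167  -0.     -0.2052] -91.7
-0.09 [ 0.184  -0.     -0.2046] -97.4
```

```bash
python3 -m handwheel '[{"fingers":-1,"x":0,"y":0.015,"z":0.002,"spin":0.4},{"fingers":-1,"x":-0.001,"y":0.04,"z":0.002,"spin":0.4},{"fingers":-1,"x":-0.001,"y":0.07,"z":0.002,"spin":0.4},{"fingers":-1,"x":-0.001,"y":0.087,"z":0.002,"spin":0.4},{"fingers":-1,"x":-0.001,"y":0.087,"z":-0.005,"spin":0.4},{"fingers":-1,"x":-0.001,"y":0.087,"z":-0.012,"spin":0.4},{"fingers":-1,"x":-0.001,"y":0.087,"z":-0.018,"spin":0.4},{"fingers":-1,"x":-0.001,"y":0.087,"z":-0.021,"spin":0.4},{"fingers":-1,"x":-0.001,"y":0.087,"z":-0.023,"spin":0.4},{"fingers":-1,"x":-0.001,"y":0.087,"z":-0.023,"spin":0.4}]'
cat > dr.py <<'E'
from h import *
import sys
o=get_obs();p=o['ee_pos'];y=o['eef_rot'][2];th=YAW+np.pi/2-y
q=p[:2]-H;t,_=door(th,0,0);d=door(th,1,0)[0]-H;n=door(th,0,1)[0]-H
print('th',th,'r',q@d,'off',q@n,'z',p[2],'F',o['force'].round(1))
for e in np.linspace(th,float(sys.argv[1]),11)[1:]:
    t,ty=door(e,.17,.008);print(round(e,3),shift(p,y,[*t,.15]),round(np.degrees(y-ty),1))
E
python3 dr.py 0.95
```

```text
time_s: 8.15
ee_pos: [0.4682, 0.1586, 0.1508]
eef_rot: [-1.571, -0.001, -0.15]
force: [0.0, 0.2, 0.7]
grip_width: -0.0001
th 1.612884605276144 r 0.16956679251480988 off 0.010250999785467202 z 0.15083940636884763 F [0.  0.2 0.7]
1.547 [-0.0006  0.0008 -0.0135] -3.8
1.48 [ 0.      0.0008 -0.0248] -7.6
1.414 [ 0.0013  0.0008 -0.036 ] -11.4
1.348 [ 0.0034  0.0008 -0.0471] -15.2
1.281 [ 0.0062  0.0008 -0.058 ] -19.0
1.215 [ 0.0097  0.0008 -0.0687] -22.8
1.149 [ 0.014   0.0008 -0.0792] -26.6
1.083 [ 0.0189  0.0008 -0.0893] -30.4
1.016 [ 0.0244  0.0008 -0.0991] -34.2
0.95 [ 0.0306  0.0008 -0.1086] -38.0
```

```bash
python3 -m handwheel '[{"fingers":-1,"x":0,"y":0,"z":-0.013,"spin":-4},{"fingers":-1,"x":0,"y":0,"z":-0.025,"spin":-8},{"fingers":-1,"x":0.001,"y":0,"z":-0.036,"spin":-11},{"fingers":-1,"x":0.003,"y":0,"z":-0.047,"spin":-15},{"fingers":-1,"x":0.006,"y":0,"z":-0.058,"spin":-19},{"fingers":-1,"x":0.01,"y":0,"z":-0.069,"spin":-23},{"fingers":-1,"x":0.014,"y":0,"z":-0.079,"spin":-27},{"fingers":-1,"x":0.019,"y":0,"z":-0.089,"spin":-30},{"fingers":-1,"x":0.024,"y":0,"z":-0.099,"spin":-34},{"fingers":-1,"x":0.031,"y":0,"z":-0.109,"spin":-38}]'
python3 dr.py 0.35
```

```text
time_s: 9.15
ee_pos: [0.4826, 0.0462, 0.1506]
eef_rot: [-1.571, 0.0, 0.517]
force: [-0.9, 0.2, -0.1]
grip_width: 0.0004
th 0.9461461086262077 r 0.170004881019061 off 0.008097553602443228 z 0.15055826532144048 F [-0.9  0.2 -0.1]
0.887 [-0.0002  0.0006 -0.0102] -3.4
0.827 [ 0.0003  0.0006 -0.0204] -6.8
0.767 [ 0.0013  0.0006 -0.0305] -10.2
0.708 [ 0.0029  0.0006 -0.0405] -13.7
0.648 [ 0.0052  0.0006 -0.0504] -17.1
0.588 [ 0.008   0.0006 -0.0601] -20.5
0.529 [ 0.0114  0.0006 -0.0697] -23.9
0.469 [ 0.0153  0.0006 -0.079 ] -27.3
0.41 [ 0.0198  0.0006 -0.0881] -30.7
0.35 [ 0.0248  0.0006 -0.0969] -34.2
```

```bash
python3 -m handwheel '[{"fingers":-1,"x":0,"y":0,"z":-0.01,"spin":-3.4},{"fingers":-1,"x":0,"y":0,"z":-0.02,"spin":-6.8},{"fingers":-1,"x":0.001,"y":0,"z":-0.03,"spin":-10},{"fingers":-1,"x":0.003,"y":0,"z":-0.04,"spin":-14},{"fingers":-1,"x":0.005,"y":0,"z":-0.05,"spin":-17},{"fingers":-1,"x":0.008,"y":0,"z":-0.06,"spin":-20},{"fingers":-1,"x":0.011,"y":0,"z":-0.07,"spin":-24},{"fingers":-1,"x":0.015,"y":0,"z":-0.079,"spin":-27},{"fingers":-1,"x":0.02,"y":0,"z":-0.088,"spin":-31},{"fingers":-1,"x":0.025,"y":0,"z":-0.097,"spin":-34}]'
python3 dr.py 0.05
```

```text
time_s: 10.15
ee_pos: [0.5523, -0.0258, 0.1505]
eef_rot: [-1.571, -0.0, 1.11]
force: [-0.7, 0.4, -0.4]
grip_width: 0.0007
th 0.3529756911465318 r 0.1699440896308413 off 0.007242097610880446 z 0.15050447467813946 F [-0.7  0.4 -0.4]
0.323 [-0.0002  0.0005 -0.0044] -1.7
0.292 [-0.0002  0.0005 -0.0096] -3.5
0.262 [-0.0001  0.0005 -0.0147] -5.2
0.232 [ 0.0002  0.0005 -0.0199] -6.9
0.201 [ 0.0007  0.0005 -0.025 ] -8.7
0.171 [ 0.0013  0.0005 -0.0301] -10.4
0.141 [ 0.0021  0.0005 -0.0352] -12.2
0.111 [ 0.003   0.0005 -0.0403] -13.9
0.08 [ 0.0041  0.0005 -0.0453] -15.6
0.05 [ 0.0053  0.0005 -0.0503] -17.4
```

```bash
python3 -m handwheel '[{"fingers":-1,"x":0,"y":0,"z":-0.005,"spin":-1.7},{"fingers":-1,"x":0,"y":0,"z":-0.01,"spin":-3.5},{"fingers":-1,"x":0,"y":0,"z":-0.015,"spin":-5.2},{"fingers":-1,"x":0,"y":0,"z":-0.02,"spin":-6.9},{"fingers":-1,"x":0.001,"y":0,"z":-0.025,"spin":-8.7},{"fingers":-1,"x":0.001,"y":0,"z":-0.03,"spin":-10.4},{"fingers":-1,"x":0.002,"y":0,"z":-0.035,"spin":-12.2},{"fingers":-1,"x":0.003,"y":0,"z":-0.04,"spin":-13.9},{"fingers":-1,"x":0.004,"y":0,"z":-0.045,"spin":-15.6},{"fingers":-1,"x":0.005,"y":0,"z":-0.05,"spin":-17.4}]'
python3 dr.py -0.01
```

```text
time_s: 11.15
ee_pos: [0.5991, -0.0435, 0.1505]
eef_rot: [-1.571, -0.0, 1.412]
force: [-0.8, -0.2, -1.0]
grip_width: 0.0005
th 0.05078025829116917 r 0.17014521416922637 off 0.008464663386306154 z 0.15045515715102567 F [-0.8 -0.2 -1. ]
0.045 [ 0.0001  0.0005 -0.0015] -0.3
0.039 [ 0.0001  0.0005 -0.0025] -0.7
0.033 [ 0.      0.0005 -0.0036] -1.0
0.026 [ 0.      0.0005 -0.0046] -1.4
0.02 [-0.      0.0005 -0.0056] -1.7
0.014 [-0.      0.0005 -0.0067] -2.1
0.008 [-0.      0.0005 -0.0077] -2.4
0.002 [-0.      0.0005 -0.0087] -2.8
-0.004 [-0.      0.0005 -0.0098] -3.1
-0.01 [-0.      0.0005 -0.0108] -3.5
```

```bash
python3 -m handwheel '[{"fingers":-1,"x":0,"y":0,"z":-0.002,"spin":-0.5},{"fingers":-1,"x":0,"y":0,"z":-0.004,"spin":-1},{"fingers":-1,"x":0,"y":0,"z":-0.006,"spin":-2},{"fingers":-1,"x":0,"y":0,"z":-0.007,"spin":-2.5},{"fingers":-1,"x":0,"y":0,"z":-0.008,"spin":-2.9},{"fingers":-1,"x":0,"y":0,"z":-0.009,"spin":-2.9},{"fingers":-1,"x":0,"y":0,"z":-0.0095,"spin":-2.9},{"fingers":-1,"x":0,"y":0,"z":-0.01,"spin":-2.9},{"fingers":-1,"x":0,"y":0,"z":-0.01,"spin":-2.9},{"fingers":-1,"x":0,"y":0,"z":-0.01,"spin":-2.9}]'
python3 dr.py -0.01|head -1
```

```text
time_s: 12.15
ee_pos: [0.608, -0.0451, 0.1504]
eef_rot: [-1.569, -0.0, 1.461]
force: [-8.8, 0.2, 3.5]
grip_width: 0.0003
th 0.0018145057030949374 r 0.17016851961914228 off 0.007837272773572646 z 0.15044794273668122 F [-8.8  0.2  3.5]
```

```bash
python3 -m handwheel '[{"fingers":-1,"x":0,"y":0,"z":-0.0005,"spin":0},{"fingers":-1,"x":0,"y":0,"z":-0.001,"spin":0},{"fingers":-1,"x":0,"y":0,"z":-0.0015,"spin":0},{"fingers":-1,"x":0,"y":0,"z":-0.0015,"spin":0},{"fingers":-1,"x":0,"y":0,"z":-0.0015,"spin":0},{"fingers":-1,"x":0,"y":0,"z":-0.0015,"spin":0},{"fingers":-1,"x":0,"y":0,"z":-0.0015,"spin":0},{"fingers":-1,"x":0,"y":0,"z":-0.0015,"spin":0},{"fingers":-1,"x":0,"y":0,"z":-0.0015,"spin":0},{"fingers":-1,"x":0,"y":0,"z":-0.0015,"spin":0}]'
python3 dr.py -0.01|head -1
python3 -m handwheel '[{"fingers":-1,"x":0,"y":0,"z":0.005,"spin":0},{"fingers":-1,"x":0,"y":0,"z":0.015,"spin":0},{"fingers":-1,"x":0,"y":-0.005,"z":0.03,"spin":0},{"fingers":-1,"x":0,"y":-0.02,"z":0.05,"spin":0},{"fingers":-1,"x":0,"y":-0.045,"z":0.07,"spin":0},{"fingers":-1,"x":0,"y":-0.07,"z":0.09,"spin":0},{"fingers":-1,"x":0,"y":-0.08,"z":0.11,"spin":0},{"fingers":-1,"x":0,"y":-0.08,"z":0.13,"spin":0},{"fingers":-1,"x":0,"y":-0.08,"z":0.14,"spin":0},{"fingers":-1,"x":0,"y":-0.08,"z":0.14,"spin":0}]'
python3 - <<'E'
from h import *
o=get_obs();p=o['ee_pos'];y=o['eef_rot'][2];print(w2c(p),p,y)
for q in ([-.179,-.19,.23],[-.179,-.19,.134]):print(shift(p,y,[*c2w(q[:2]),q[2]]))
a,d=cams.camera('top');cv2.imwrite('pics/t2.png',cv2.resize(a[100:300,225:425,::-1],None,fx=3,fy=3,interpolation=cv2.INTER_CUBIC))
E
```

```text
time_s: 13.15
ee_pos: [0.608, -0.0451, 0.1505]
eef_rot: [-1.565, -0.0, 1.461]
force: [-23.1, 2.2, 10.0]
grip_width: 0.0004
th 0.0018099787714114246 r 0.17017186316734012 off 0.007761658529937199 z 0.15046869812312683 F [-23.1   2.2  10. ]
time_s: 14.15
ee_pos: [0.4707, -0.0301, 0.2307]
eef_rot: [-1.571, 0.0, 1.461]
force: [0.3, -0.2, 0.7]
grip_width: 0.0003
[-0.28626014 -0.01799365] [ 0.47066429 -0.03011874  0.23066986] 1.4613391663872517
[-0.1718  0.0007 -0.1076]
[-0.1718  0.0967 -0.1076]
```

View pics/t2.png

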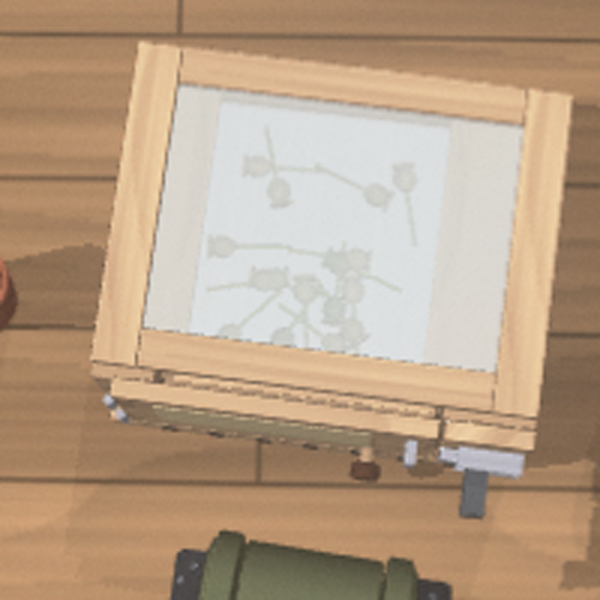

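The door is shut and its face is flush with the stile at crop (440,425). The keeper (411,452) lines up with the bolt bar (480,460), and the knob is at (473,495). Now I'll go to the knob's right side.

```bash
python3 -m handwheel '[{"fingers":-1,"x":-0.015,"y":0,"z":-0.01,"spin":0},{"fingers":-1,"x":-0.045,"y":0,"z":-0.028,"spin":0},{"fingers":-1,"x":-0.08,"y":0,"z":-0.05,"spin":0},{"fingers":-1,"x":-0.115,"y":0,"z":-0.072,"spin":0},{"fingers":-1,"x":-0.15,"y":0,"z":-0.094,"spin":0},{"fingers":-1,"x":-0.172,"y":0,"z":-0.108,"spin":0},{"fingers":-1,"x":-0.172,"y":0.01,"z":-0.108,"spin":0},{"fingers":-1,"x":-0.172,"y":0.04,"z":-0.108,"spin":0},{"fingers":-1,"x":-0.172,"y":0.08,"z":-0.108,"spin":0},{"fingers":-1,"x":-0.172,"y":0.097,"z":-0.108,"spin":0}]'
python3 -m handwheel '[{"fingers":-1,"x":0.005,"y":0,"z":0,"spin":0},{"fingers":-1,"x":0.015,"y":0,"z":0,"spin":0},{"fingers":-1,"x":0.022,"y":0,"z":0,"spin":0},{"fingers":-1,"x":0.028,"y":0,"z":0,"spin":0},{"fingers":-1,"x":0.034,"y":0,"z":0,"spin":0},{"fingers":-1,"x":0.04,"y":0,"z":0,"spin":0},{"fingers":-1,"x":0.046,"y":0,"z":0,"spin":0},{"fingers":-1,"x":0.052,"y":0,"z":0,"spin":0},{"fingers":-1,"x":0.058,"y":0,"z":0,"spin":0},{"fingers":-1,"x":0.062,"y":0,"z":0,"spin":0}]'
python3 -c "
from h import *
o=get_obs();print(w2c(o['ee_pos']),o['force'])"
```

```text
time_s: 15.2
ee_pos: [0.5585, -0.2118, 0.129]
eef_rot: [-1.566, -0.002, 1.462]
force: [-0.5, -0.3, -0.1]
grip_width: 0.0004
time_s: 16.2
ee_pos: [0.5665, -0.1508, 0.1335]
eef_rot: [-1.571, 0.0, 1.462]
force: [0.5, -1.7, 1.1]
grip_width: 0.0006
[-0.17795555 -0.12770169] [ 0.46904851 -1.6724519   1.07333484]
```

```bash
python3 -m handwheel '[{"fingers":-1,"x":0.002,"y":0,"z":0,"spin":0},{"fingers":-1,"x":0.004,"y":0,"z":0,"spin":0},{"fingers":-1,"x":0.006,"y":0,"z":0,"spin":0},{"fingers":-1,"x":0.007,"y":0,"z":0,"spin":0},{"fingers":-1,"x":0.008,"y":0,"z":0,"spin":0},{"fingers":-1,"x":0.009,"y":0,"z":0,"spin":0},{"fingers":-1,"x":0.01,"y":0,"z":0,"spin":0},{"fingers":-1,"x":0.011,"y":0,"z":0,"spin":0},{"fingers":-1,"x":0.0115,"y":0,"z":0,"spin":0},{"fingers":-1,"x":0.0115,"y":0,"z":0,"spin":0}]'
python3 -c "
from h import *
o=get_obs();print(w2c(o['ee_pos']),o['force'])"
```

```text
time_s: 17.2
ee_pos: [0.5677, -0.1398, 0.1334]
eef_rot: [-1.571, -0.0, 1.461]
force: [0.6, -1.5, 0.8]
grip_width: 0.0004
[-0.17803386 -0.11656951] [ 0.63622931 -1.47757083  0.75386129]
```

```bash
python3 -m handwheel '[{"fingers":-1,"x":0.0005,"y":0,"z":0,"spin":0},{"fingers":-1,"x":0.001,"y":0,"z":0,"spin":0},{"fingers":-1,"x":0.0015,"y":0,"z":0,"spin":0},{"fingers":-1,"x":0.002,"y":0,"z":0,"spin":0},{"fingers":-1,"x":0.0025,"y":0,"z":0,"spin":0},{"fingers":-1,"x":0.003,"y":0,"z":0,"spin":0},{"fingers":-1,"x":0.0035,"y":0,"z":0,"spin":0},{"fingers":-1,"x":0.004,"y":0,"z":0,"spin":0},{"fingers":-1,"x":0.004,"y":0,"z":0,"spin":0},{"fingers":-1,"x":0.004,"y":0,"z":0,"spin":0}]'
python3 -c "
from h import *
o=get_obs();print(w2c(o['ee_pos']),o['force'])
a,d=cams.camera('side');cv2.imwrite('pics/s3.png',cv2.resize(a[140:340,190:450,::-1],None,fx=3,fy=3,interpolation=cv2.INTER_CUBIC))"
```

```text
time_s: 18.2
ee_pos: [0.568, -0.137, 0.1334]
eef_rot: [-1.571, 0.002, 1.461]
force: [-0.0, -9.6, 0.2]
grip_width: 0.0001
[-0.17803727 -0.11379718] [-9.57625949e-03 -9.64222852e+00  1.80094160e-01]
```

View pics/s3.png

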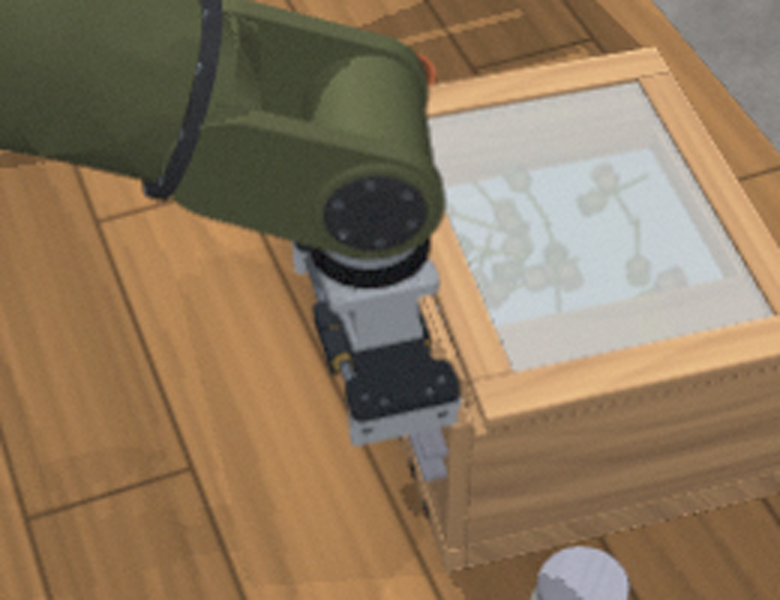

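The side view shows the hand in front of the stile at crop (400,390) and the bolt bar at (430,450), with the knob hidden. The force is rising, which suggests the stop, so I'll push one more millimetre to confirm and then back off.

```bash
python3 -m handwheel '[{"fingers":-1,"x":0.0005,"y":0,"z":0,"spin":0},{"fingers":-1,"x":0.001,"y":0,"z":0,"spin":0},{"fingers":-1,"x":0.0015,"y":0,"z":0,"spin":0},{"fingers":-1,"x":0.0015,"y":0,"z":0,"spin":0},{"fingers":-1,"x":0.0015,"y":0,"z":0,"spin":0},{"fingers":-1,"x":0.0015,"y":0,"z":0,"spin":0},{"fingers":-1,"x":0.0015,"y":0,"z":0,"spin":0},{"fingers":-1,"x":0.0015,"y":0,"z":0,"spin":0},{"fingers":-1,"x":0.0015,"y":0,"z":0,"spin":0},{"fingers":-1,"x":0.0015,"y":0,"z":0,"spin":0}]'
python3 -c "
from h import *
o=get_obs();print(w2c(o['ee_pos']),o['force'])"
python3 -m handwheel '[{"fingers":-1,"x":-0.005,"y":0,"z":0,"spin":0},{"fingers":-1,"x":-0.015,"y":0,"z":0.005,"spin":0},{"fingers":-1,"x":-0.02,"y":0,"z":0.02,"spin":0},{"fingers":-1,"x":-0.02,"y":-0.01,"z":0.04,"spin":0},{"fingers":-1,"x":-0.02,"y":-0.04,"z":0.07,"spin":0},{"fingers":-1,"x":-0.01,"y":-0.07,"z":0.1,"spin":0},{"fingers":-1,"x":0,"y":-0.1,"z":0.13,"spin":0},{"fingers":-1,"x":0.02,"y":-0.1,"z":0.16,"spin":0},{"fingers":-1,"x":0.03,"y":-0.1,"z":0.17,"spin":0},{"fingers":-1,"x":0.03,"y":-0.1,"z":0.17,"spin":0}]'
python3 - <<'E'
from h import *
o=get_obs();print(o['force'].round(1))
a,d=cams.camera('top');cv2.imwrite('pics/t4.png',cv2.resize(a[180:330,190:490,::-1],None,fx=2.6,fy=2.6,interpolation=cv2.INTER_CUBIC))
b,_=cams.camera('side');cv2.imwrite('pics/s4.png',cv2.resize(b[150:350,240:400,::-1],None,fx=3,fy=3,interpolation=cv2.INTER_CUBIC))
P=cloud('top',d)
for nm,(x0,y0,x1,y1) in dict(jar=(420,215,465,255),bowl=(425,268,476,320),cup=(195,175,232,212)).items():
    Q=P[y0:y1,x0:x1].reshape(-1,3);Q=Q[Q[:,2]>.03];print(nm,cv2.minEnclosingCircle(Q[:,:2].astype(np.float32)))
# expected pixels at travel 0.045
for n,off in(('top',(190,180,2.6)),('side',(240,150,3))):
    X=[[*c2w([-.1915,y]),.139] for y in(-.104,-.086)];print(n,((proj(n,X)-off[:2])*off[2]).round(1).tolist())
E
```

```text
time_s: 19.25
ee_pos: [0.568, -0.1367, 0.1335]
eef_rot: [-1.571, 0.004, 1.46]
force: [-2.8, -18.0, -0.5]
grip_width: 0.0007
[-0.1780726  -0.11352514] [ -2.8139211  -18.00896099  -0.48728033]
time_s: 20.25
ee_pos: [0.402, -0.0853, 0.2336]
eef_rot: [-1.571, -0.0, 1.463]
force: [0.4, -0.8, 0.9]
grip_width: 0.0004
[ 0.4 -0.8  0.9]
jar ((0.6462522745132446, -0.30534178018569946), 0.034289341419935226)
bowl ((0.5077250599861145, -0.3280287981033325), 0.055454935878515244)
cup ((0.7423112392425537, 0.2581194341182709), 0.03626294806599617)
top [[468.3, 234.3], [448.0, 231.8]]
side [[197.0, 375.3], [190.5, 356.0]]
```

View pics/t4.png

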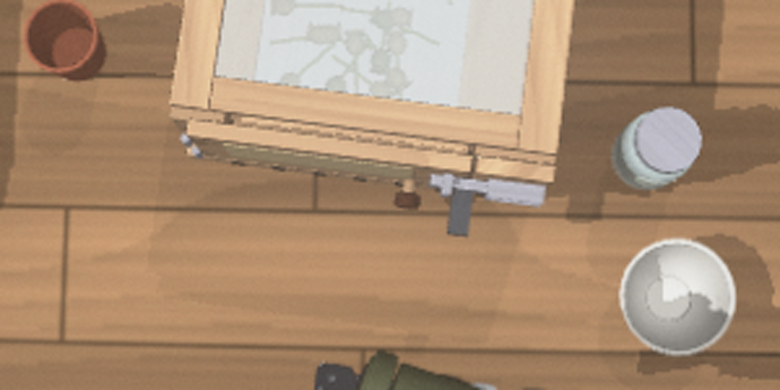

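View pics/s4.png

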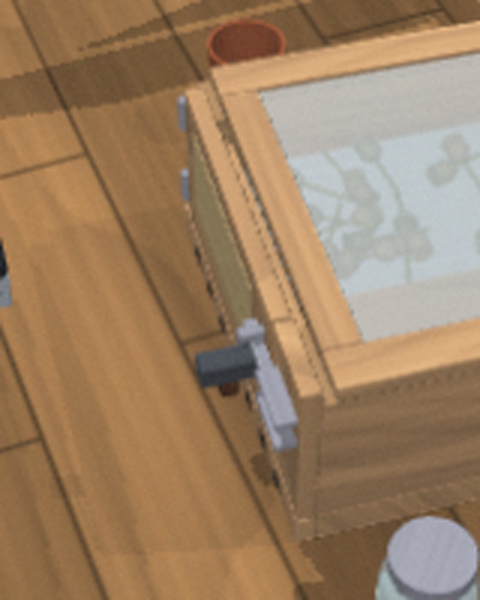

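Both views show the knob's end where it should be at full travel: about (447–468,235) in the top crop, against a predicted 448–468. The bolt runs into the keeper, the door is flush, and the jar, bowl and cup haven't moved.

```bash
python3 -c "
from station import workorder,get_obs
print(workorder.hand_in(),get_obs()['time_s'])"
```

```text
the job is handed in; nothing more can be done
the job is handed in; nothing more can be done
```

The cabinet is closed up. I pushed with shut fingertips in the order asked, and handed in at about 20 s of the 64 s allowed.

- **Tray:** pushed about 69 mm to its back stop. The force rose to about 28 N along the push (32 N at the wrist), with the front face at x = -122.6 mm, against -122 for fully home.
- **Door:** swung from 1.61 rad to shut. The fingertip stopped about 0.002 rad from zero while pushing with 23 N. In the last pictures the door is flush with the stile.
- **Bolt:** pushed on the knob's right side until it stopped, at 18 N. The knob's end is within a pixel or so of where it should be at 45 mm travel in the top view, and looks right in the side view.
- **Jar, bowl and cup:** each within 1 mm of its first measurement.

**What disagreed or wasn't checked:**
- The fingertip stopped about 3 mm further along on the bolt than I calculated. I put that down to the shut fingers being thinner than I assumed, since the pictures show full travel.
- I couldn't see the tray front once the door was shut, so its final position rests on the contact force and fingertip position.

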